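# Put the guard door back on the label rewinder

## Task

The label roll has been changed and the rewinder must be made ready: first turn its speed dial to zero, so that it cannot start when the guard closes. Then take the guard door out of the slanted rack, hang it in an open position on the rewinder's two hinge pins, lowering it gently until both sockets are fully home, and finally swing it shut against its stops. Leave the other things on the bench where they are.

Things in the scene. Friction and masses are not known exactly. Their poses are not given: they have to be found in the camera images.
- rewinder: label rewinder: grey sheet-metal housing 190 wide (y), 130 deep (x), 200 mm tall, fixed, a wound roll inside. Origin: centre of underside; open front looks along its -x (face at x = -65 mm). Two steel lugs with upright hinge pins at the front's left edge: axis at x = -76, y = +83 mm. Stops and a low ramped door rest (pushing past it takes 2 N) at its right edge
- pin_low (a point): root of the lower hinge pin, on its axis, on top of its lug, 48 mm above the bench; axes as the rewinder's. Both pins are 8 mm thick and 22 mm tall, the last 9 mm tapering to a 2.4 mm point; the lugs are 8 mm thick, 18 mm wide
- pin_high (a point): root of the upper hinge pin, 95 mm straight above pin_low, on its lug. The guard's lower socket has to pass below this lug: with the guard 23 to 64 mm above its seat it can be brought in sideways, then lowered
- speed_dial (a joint): angle (rad) of the centre-zero dial on top of the rewinder: 0 = white pointer line at the long zero mark (towards the rewinder's front, -x), positive = counterclockwise seen from above; marks every 30 degrees. No stop or click at zero (range -2.6 to 2.6); friction 0.04 N m holds it
- dial_grip (a point): middle of the black dial knob's bar, on its vertical axis, 220 mm above the bench. The bar is 42 mm long (along the pointer), 12 mm wide, spans 208 to 226 mm above the bench, on a 48 mm round skirt. The point turns with the dial: the pointer lies along its -x
- guard: lift-off guard door: aluminium frame, clear window, 150 wide (y), 160 tall (z), 12 mm thick (x), 0.3 kg, mass centre near its middle. Origin: middle of lower edge; outer face to -x with a black pull knob (20 mm out, y = -64, z = 130 mm); hinge edge +y. Shut, its axes match the rewinder's and its origin is at x = -76, y = -4, z = 28 mm there.
- socket_low (a point): mouth (lower end, on the axis) of the guard's lower hinge socket, at y = +87, z = +20 mm in its frame; axes as the guard's. Sockets: steel tubes, 20 mm outside, 10.5 mm inside, 22 mm long, through. Home: mouth on pin_low
- socket_high (a point): mouth of the guard's upper hinge socket, at y = +87, z = +115 mm in its frame; home: mouth on pin_high. The hung guard swings freely from shut to 150 degrees open (free edge to the front, then to the left) and stays where it is left; hinge play lets it sag up to 2 degrees
- guard_top (a point): middle of the guard's top edge (y = 0, z = 160 mm in its frame; axes as the guard's). The top frame bar, 12 mm thick and 30 mm deep, is the place to grip it
- guard_edge (a point): middle of the guard's free edge (y = -75, z = 80 mm in its frame); shut, it lies at x = -76, y = -79 mm in the rewinder's frame
- rack: dark steel sheet rack, fixed, foot 110 (x) by 165 mm (y), origin on the bench. Four dividers, 95 mm tall, 100 mm wide (x), lean 30 degrees towards its -y. The guard stands in the middle slot (24 mm wide), hinge edge to the rack's +x, outer face up, 65 mm of it clear of the dividers; it must be drawn out along its own length. Kraft boards up to 118 mm tall beside it
- marker: slim white marker pen with a red cap, 135 mm long, 17 mm thick, lying on the bench in front of the rewinder; a bystander. Origin: centre of its underside
- stapler: red and black desk stapler, 135x34x51 mm; a bystander. Origin: centre of its underside
- tape_measure: yellow tape measure, 64x75x37 mm; a bystander. Origin: centre of its underside
- glue_stick: standing glue stick, 29 mm across, 92 mm tall; a bystander. Origin: centre of its underside
- date_stamp: standing hand stamp with a turned handle, 32x62x79 mm; a bystander. Origin: centre of its underside

How it is judged:
On the way, in this order (a step that is already met when the one before it is completed fails the run):
1. the speed dial reads zero (within 0.1 rad) (value of joint speed_dial between -0.1 and 0.1 rad), for 0.3 s.
2. the guard hangs upright with both sockets fully home on their pins, standing open (free edge at least 50 mm in front of its shut position) (horizontal distance between socket_low and pin_low below 0.005 m and z of socket_low in the frame of pin_low below 0.005 m and horizontal distance between socket_high and pin_high below 0.005 m and z of socket_high in the frame of pin_high below 0.005 m and angle between guard's own z axis and vertical below 0.07 rad and x of guard_edge in the frame of rewinder below -0.126 m), for 0.3 s.
At the end, for the whole second after the job is handed in: The guard hangs upright (within 0.07 rad) with both sockets home on their pins (each mouth within 5 mm of its pin's root, sideways and in height), swung shut (free edge within 10 mm of its shut position) and at rest, and the speed dial still reads zero within 0.1 rad (all of step 1 and horizontal distance between socket_low and pin_low below 0.005 m and z of socket_low in the frame of pin_low below 0.005 m and horizontal distance between socket_high and pin_high below 0.005 m and z of socket_high in the frame of pin_high below 0.005 m and angle between guard's own z axis and vertical below 0.07 rad and x of guard_edge in the frame of rewinder above -0.086 m and linear speed of guard below 0.02 m/s and angular speed of guard below 0.15 rad/s); the robot touches nothing.
It fails at once if the guard is dropped or forced onto the rewinder (more than 100 N between them) (contact force between guard and rewinder above 100 N).
It fails at once if a bystander (marker, stapler, tape measure, glue stick, date stamp) is shifted more than 30 mm (distance of any of marker, stapler, tape_measure, glue_stick, date_stamp from where it was at the start of the episode above 0.03 m).
It also fails if it takes over 61 s, if anything falls off the work surface, if the arm or the gripper's body presses on something with over 40 N, if the wrist force passes 120 N, or if a joint passes its speed limit or range.

## Robot

A 7-joint arm with a two-finger parallel gripper is mounted at the origin on a cart in front of the work surface, level with it; the furniture and walls round the work are solid. World frame = base frame: x ahead of the robot, y to its left, z up, the work surface at z = 0. Lengths are in m, angles in rad, forces in N, time in s.
With the tool pointing down it reaches from about 0.4 to 0.85 m from the base axis. Payload 4.5 kg.
Tool frame: the origin (TCP) lies where the fingers leave the gripper's body, on its centre line; the fingertips stand 64 mm ahead of it and the grasp point (between the pads) lies 45 mm ahead of it; z points along the fingers, y is the line along which they close (so a half turn about z gives the same grasp; the last joint's range is limited). The gripper opens to 88 mm and grips with 3 to 60 N. Pads are 18 mm wide; open, the fingers measure 123 mm over their backs; the gripper's body (75 mm by 187 mm) begins 45 mm behind the grasp point.
Start: joints at [1.216, 0.689, -0.195, 1.565, 0.157, 0.902, -0.215], TCP at [0.237, -0.578, 0.303] pointing down, gripper open.
Joint ranges: [-3.01, 3.01], [-0.46, 2.08], [-1.47, 1.51], [0.13, 2.56], [-1, 4.14], [0.04, 2.09], [-2.66, 2.66]. Speed limits (rad/s): [2.57, 2.57, 3.14, 3.14, 3.14, 3.14, 3.14].

## Interface

Orientations are given as a unit quaternion [x, y, z, w].
In Python, from plant import r gives the robot as it stands.
- The arm moves only by the tool play_rows, never from a script. Its arguments are lists of equal length, an entry for each row: "translation": the shift along the tool's x, y, z in m, a list of three; "delta_rot": the turn, a rotation vector about the tool's x, y, z in degrees, a list of three; "grip": the opening, from -1 (shut) to 1 (fully open). In form: {"translation": [[x, y, z], ...], "delta_rot": [[rx, ry, rz], ...], "grip": [grip, ...]}. A call has 1 to 20 rows; each row shifts and turns the commanded pose from where the row before left it, along the tool's axes as they then stand; what a row does not reach is not made up. A row lasts 1/8 s, in which the tool goes at most 62.5 mm and 10.7 degrees, less where a joint would pass 70% of its speed; a pose out of reach is approached as far as the arm can. A call with a gripper value outside its range is refused whole. The fingers move at their own pace and stop on an object; "squeeze" is the grip in N (left out, the last holds). Time passes only in rows, so rows that do not move let the fingers close. It gives the time, the measured TCP pose, the force, the opening and the grip force at its end, in the units of the state.
- r.get_state(): the state, without advancing time (a new reading comes with each control period).
- r.snapshot(name): name is "side" or "top" or "wrist"; returns the picture (400x640x3 uint8, blue, green, red); there is no depth.
- r.get_calibration(name): a dict with "intrinsics" (3x3 intrinsics, pixels), "eye" and "rotation" of the camera in the world. Camera axes: x right, y up, looking along -z (the intrinsics and any distortion apply to the point x, -y, -z); pixel columns grow to the right and rows downward; lengths in m; the calibration is good to about 2 mm. A picture is of the moment at which its call begins: read the wrist's pose just before it. get_calibration takes no time and is no camera call; for the wrist camera it gives the pose at the moment of the call.
- r.finish_job(): hands the job in; it is judged then, once.
Trained networks look in the newest picture that a camera, given by its name, has taken for a name from the list of things; names that differ only in an ending like _2 or _b are one class to them, and where a whole thing is asked for, a point or a joint stands for the part that bears it (a point fixed in the world has none). Each returns a list of dicts, best first, with "confidence" (0 to 1); they miss things now and then, are a little off and sometimes report something else, mostly with a low value. They report only what shows in the picture. A call takes as long as a camera call.
- r.look_for(camera, target): "point" ([x, y, z] in m, in world coordinates, good to about 4 mm: the middle of the surface that is visible of it).
- r.silhouettes(camera, target): "pixels" (400x640 bool, what is visible of it).
The state is a dict: "clock": time; "q": joint angles; "qd": joint speeds; "joint_torque": joint torques, N m; "tool_pos": TCP position; "eef_rot": TCP orientation; "contact_force": force on the tool from outside, world axes, zero at the start; "moment": the same for the moment, N m; "opening": opening from 0.0 (shut) to 1.0 (fully open); "finger_force": force on a finger pad.
Only numpy, scipy, OpenCV 4.12 (cv2) and the standard library are available. Lean on these libraries where they do the work, as an engineer would, in place of code of your own. Each camera call takes 0.05 s, during which the arm holds its last target. There are 200 camera calls.

## Working session

There is one attempt and no reset: what is moved stays moved. The work goes in short steps, Python scripts to look and compute and a tool call to move; the robot and the scene stay as the last step left them, time stands still between calls to the robot, and variables do not carry over. Pictures are saved under pics/ and viewed, at most 10 in all, crops included, and the job is handed in when it is done.

Besides the shell and the picture viewer there is one more tool, called after ">>>" by a JSON object that holds its "op" and its "data". play_rows: Moves the arm, as the interface text tells. Its arguments: {"type":"object","properties":{"translation":{"type":"array","items":{"type":"array","items":{"type":"number"}}},"delta_rot":{"type":"array","items":{"type":"array","items":{"type":"number"}}},"grip":{"type":"array","items":{"type":"number"}},"squeeze":{"type":"number"}},"required":["translation","delta_rot","grip"]}

```bash
mkdir -p pics; ls
python3 - <<'E'
from plant import r
import cv2,numpy as np
np.set_printoptions(precision=4,suppress=True)
s=r.get_state();print(s['clock'],s['tool_pos'],s['eef_rot'],s['opening'])
for c in("side","top"):
    cv2.imwrite(f"pics/{c}0.png",r.snapshot(c))
    k=r.get_calibration(c);print(c,k)
    for t in("rewinder","guard","rack","speed_dial","marker","stapler","tape_measure","glue_stick","date_stamp"):
        for o in r.look_for(c,t)[:1]: print(c,t,np.array(o['point']),round(o['confidence'],2))
print(r.get_state()['clock'])
E
```

```text
pics
0.0 [ 0.2367 -0.5779  0.3019] [ 0.9812  0.1932 -0.0002 -0.0009] 1.0013614735020866
side {'intrinsics': array([[497.4651,   0.    , 318.6158],
       [  0.    , 497.4651, 197.3191],
       [  0.    ,   0.    ,   1.    ]]), 'eye': array([ 0.5153, -0.8096,  1.2445]), 'rotation': array([ 0.2862, -0.0024, -0.0077,  0.9581])}
side rewinder [ 0.6325 -0.1573  0.2015] 0.97
side guard [0.5441 0.2065 0.1491] 0.86
side rack [0.5317 0.2265 0.0421] 0.77
side speed_dial [ 0.6203 -0.1614  0.206 ] 0.72
side marker [ 0.3999 -0.1822  0.0141] 0.81
side stapler [0.7421 0.0571 0.0438] 0.75
side tape_measure [0.5424 0.2039 0.1493] 0.69
side glue_stick [ 0.6333 -0.4369  0.0939] 0.58
side date_stamp [ 0.4653 -0.3931  0.033 ] 0.75
top {'intrinsics': array([[392.6521,   0.    , 323.947 ],
       [  0.    , 392.6521, 202.3459],
       [  0.    ,   0.    ,   1.    ]]), 'eye': array([ 0.443 , -0.0711,  1.4324]), 'rotation': array([ 0.0264, -0.0219, -0.6992,  0.7141])}
top rewinder [ 0.6275 -0.1173  0.2026] 0.79
top guard [0.5426 0.2245 0.147 ] 0.84
top rack [0.5299 0.2576 0.0718] 0.95
top speed_dial [ 0.6244 -0.149   0.2094] 0.61
top marker [ 0.4045 -0.1719  0.013 ] 0.49
top stapler [0.6898 0.0596 0.0455] 0.7
top tape_measure [0.4438 0.0753 0.0307] 0.77
top glue_stick [ 0.6328 -0.4241  0.0856] 0.52
top date_stamp [ 0.459  -0.3869  0.0262] 0.53
1.0
```

View pics/top0.png

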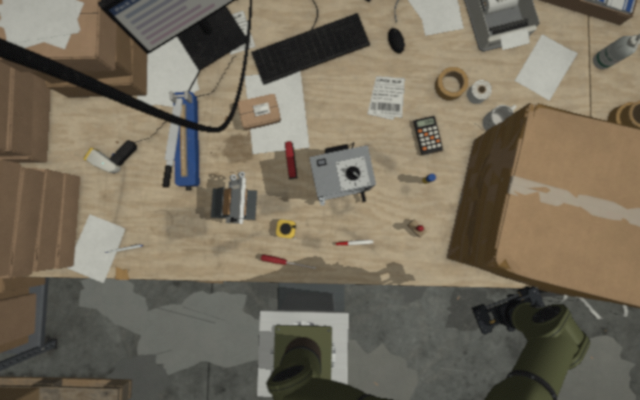

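View pics/side0.png

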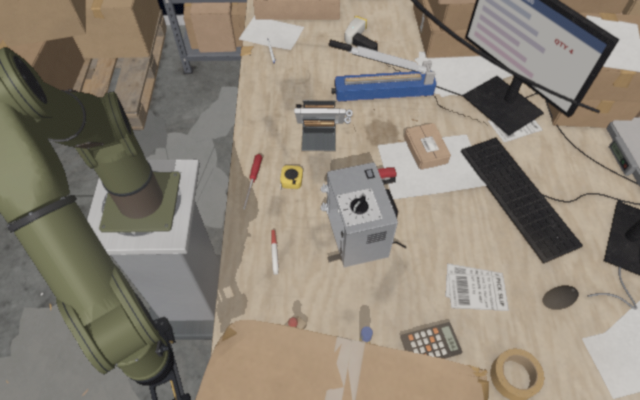

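```bash
cat > h.py <<'E'
import numpy as np,cv2
from scipy.spatial.transform import Rotation as R
from plant import r
np.set_printoptions(precision=4,suppress=True)
def proj(k,P):
    c=R.from_quat(k['rotation']).inv().apply(np.atleast_2d(P)-k['eye'])
    c=c*[1,-1,-1]; u=c@np.array(k['intrinsics']).T
    return u[:,:2]/u[:,2:]
def ray(k,px):
    d=np.linalg.inv(k['intrinsics'])@[px[0],px[1],1]
    return R.from_quat(k['rotation']).apply(d*[1,-1,-1])
def atz(k,px,z):
    d=ray(k,px); return k['eye']+d*(z-k['eye'][2])/d[2]
def tri(obs):
    A=0;b=0
    for k,px in obs:
        d=ray(k,px);d/=np.linalg.norm(d);M=np.eye(3)-np.outer(d,d);A=A+M;b=b+M@k['eye']
    return np.linalg.solve(A,b)
E
python3 - <<'E'
from h import *
k=r.get_calibration('wrist');print({a:b for a,b in k.items()})
s=r.get_state();T=R.from_quat(s['eef_rot'])
print('cam in tool',T.inv().apply(k['eye']-s['tool_pos']),(T.inv()*R.from_quat(k['rotation'])).as_matrix())
a=cv2.imread('pics/top0.png')[125:225,200:400]
b=cv2.imread('pics/side0.png')[85:285,270:430]
cv2.imwrite('pics/c1.png',cv2.resize(a,None,fx=4,fy=4,interpolation=cv2.INTER_CUBIC))
cv2.imwrite('pics/c2.png',cv2.resize(b,None,fx=3,fy=3,interpolation=cv2.INTER_CUBIC))
E
```

```text
{'intrinsics': array([[283.1855,   0.    , 318.5989],
       [  0.    , 283.1855, 198.68  ],
       [  0.    ,   0.    ,   1.    ]]), 'eye': array([ 0.2993, -0.552 ,  0.3843]), 'rotation': array([-0.1109,  0.0743, -0.552 ,  0.8231])}
cam in tool [ 0.0677 -0.0008 -0.0815] [[ 0.0004  0.9643  0.2647]
 [ 1.     -0.0003 -0.0001]
 [-0.      0.2647 -0.9643]]
```

View pics/c1.png

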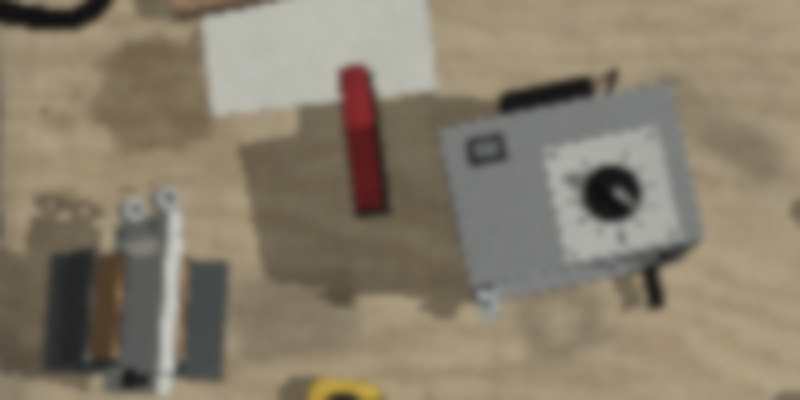

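View pics/c2.png

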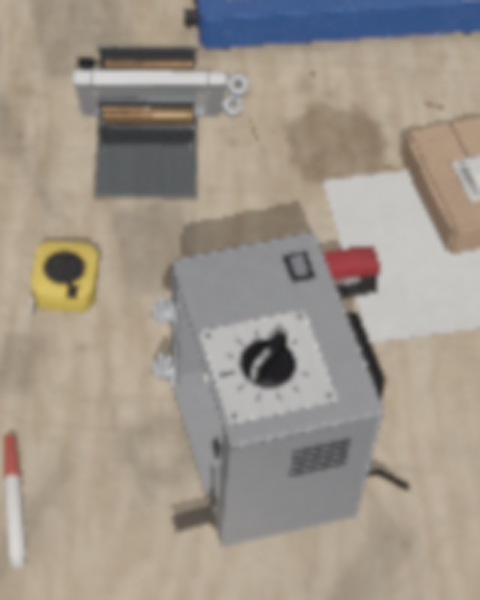

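Run:
```python
from h import *
kt=r.get_calibration('top');ks=r.get_calibration('side')
t=lambda x,y:(200+x/4,125+y/4); s=lambda x,y:(270+x/3,85+y/3)
pr=dict(FL=((475,295),(175,265)),BL=((440,128),(305,235)),BR=((675,85),(380,410)),FR=((702,243),(225,445)),dial=((611,192),(267,362)),zero=((620,237),(225,373)),
 sock1=((168,197),(238,84)),sock2=((133,208),(232,104)),gfree=((165,385),(77,78)))
for n,(a,b) in pr.items():
    print(n,'tri',tri([(kt,t(*a)),(ks,s(*b))]),'t@.2',atz(kt,t(*a),.2)[:2],'s@.2',atz(ks,s(*b),.2)[:2])
```

```text
FL tri [ 0.5461 -0.0451  0.1915] t@.2 [ 0.5382 -0.0457] s@.2 [ 0.5529 -0.0505]
BL tri [ 0.6701 -0.0148  0.1938] t@.2 [ 0.6704 -0.015 ] s@.2 [ 0.6677 -0.0198]
BR tri [ 0.7115 -0.2004  0.2027] t@.2 [ 0.7087 -0.2007] s@.2 [ 0.7153 -0.1983]
FR tri [ 0.5863 -0.2246  0.1921] t@.2 [ 0.5831 -0.2237] s@.2 [ 0.5881 -0.2287]
dial tri [ 0.6243 -0.1513  0.2002] t@.2 [ 0.6221 -0.1514] s@.2 [ 0.6265 -0.1508]
zero tri [ 0.5892 -0.1592  0.1966] t@.2 [ 0.5865 -0.1591] s@.2 [ 0.5912 -0.161 ]
sock1 tri [0.6211 0.2116 0.1428] t@.2 [0.6109 0.1989] s@.2 [0.6179 0.1591]
sock2 tri [0.6218 0.2603 0.0598] t@.2 [0.6016 0.2263] s@.2 [0.6111 0.1341]
gfree tri [0.4637 0.2042 0.1624] t@.2 [0.4623 0.196 ] s@.2 [0.4662 0.1691]
```

```bash
cat >> h.py <<'E'
def down(h,tilt=0):
    "tool down, tool x at heading h deg"
    a=np.radians(h);x=np.array([np.cos(a),np.sin(a),0]);z=np.array([0,0,-1.])
    return R.from_matrix(np.c_[x,np.cross(z,x),z])
def plan(wps,start=None):
    "wps: (pos,Rot,nrows); prints rows in tool axes"
    s=r.get_state();p,q=(np.array(s['tool_pos']),R.from_quat(s['eef_rot'])) if start is None else start
    T=[];D=[]
    for P,Q,n in wps:
        P=np.array(P,float)
        for i in range(n):
            dp=np.round(q.inv().apply((P-p)/(n-i)),4); dr=np.round(np.degrees((q.inv()*Q).as_rotvec()/(n-i)),2)
            p=p+q.apply(dp); q=q*R.from_rotvec(np.radians(dr)); T.append(dp.tolist());D.append(dr.tolist())
    print('n',len(T));print(str(T).replace(' ',''));print(str(D).replace(' ',''));print('end',p,q.as_quat())
E
python3 - <<'E'
from h import *
q0=R.from_quat(r.get_state()['eef_rot'])
plan([((.22,-.46,.37),q0,4),((.30,-.30,.42),q0,4),((.56,-.15,.40),down(12.6),6)])
E
```

```text
n 14
[[0.0073,-0.029,-0.0168],[0.0073,-0.029,-0.0168],[0.0073,-0.029,-0.0168],[0.0073,-0.0289,-0.0169],[0.0337,-0.0294,-0.0125],[0.0337,-0.0295,-0.0125],[0.0336,-0.0294,-0.0125],[0.0337,-0.0295,-0.0125],[0.0496,-0.0067,0.0033],[0.0494,-0.0081,0.0033],[0.0491,-0.0095,0.0034],[0.0488,-0.0108,0.0033],[0.0485,-0.0122,0.0034],[0.0481,-0.0136,0.0033]]
[[0.0,0.0,0.0],[0.0,0.0,0.0],[0.0,0.0,0.0],[0.0,0.0,0.0],[0.0,0.0,0.0],[0.0,0.0,0.0],[0.0,0.0,0.0],[0.0,0.0,0.0],[0.0,-0.0,1.61],[0.0,-0.0,1.61],[0.0,-0.0,1.61],[0.0,-0.0,1.62],[0.0,-0.0,1.61],[0.0,-0.0,1.62]]
end [ 0.56 -0.15  0.4 ] [0.994  0.1097 0.     0.    ]
```

>>> {"op": "play_rows", "data": {"translation": [[0.007,-0.029,-0.017],[0.007,-0.029,-0.017],[0.007,-0.029,-0.017],[0.007,-0.029,-0.017],[0.034,-0.029,-0.0125],[0.034,-0.029,-0.0125],[0.034,-0.029,-0.0125],[0.034,-0.029,-0.0125],[0.05,-0.007,0.003],[0.05,-0.008,0.003],[0.049,-0.01,0.003],[0.049,-0.011,0.003],[0.048,-0.012,0.003],[0.048,-0.014,0.003],[0,0,0],[0,0,0]], "delta_rot": [[0,0,0],[0,0,0],[0,0,0],[0,0,0],[0,0,0],[0,0,0],[0,0,0],[0,0,0],[0,0,1.6],[0,0,1.6],[0,0,1.6],[0,0,1.6],[0,0,1.6],[0,0,1.6],[0,0,0],[0,0,0]], "grip": [1,1,1,1,1,1,1,1,1,1,1,1,1,1,1,1]}}

```text
clock: 3.0
tool_pos: [0.5601, -0.1508, 0.4025]
eef_rot: [0.994, 0.11, -0.001, 0.0]
contact_force: [0.5, -0.1, 0.4]
opening: 0.998
finger_force: 0.0
```

```bash
cat > shot.py <<'E'
from h import *
import sys,pickle
def shot(n):
    s=r.get_state();k=r.get_calibration('wrist');im=r.snapshot('wrist')
    cv2.imwrite(f'pics/{n}.png',im);pickle.dump(k,open(f'pics/{n}.pkl','wb'));print(s['clock'],s['tool_pos'],s['eef_rot']);return im,k
E
python3 - <<'E'
from shot import *
im,k=shot('w1')
for t in('speed_dial','rewinder','dial_grip','marker'):
    for o in r.look_for('wrist',t)[:1]: print(t,np.array(o['point']),o['confidence'])
E
```

```text
3.0 [ 0.5601 -0.1508  0.4025] [ 0.9939  0.1103 -0.0007  0.0003]
speed_dial [ 0.6271 -0.1517  0.2094] 0.7
rewinder [ 0.639  -0.1143  0.1965] 0.71
dial_grip [ 0.6272 -0.1526  0.2086] 0.73
marker [ 0.4074 -0.1767  0.0133] 0.58
```

View pics/w1.png

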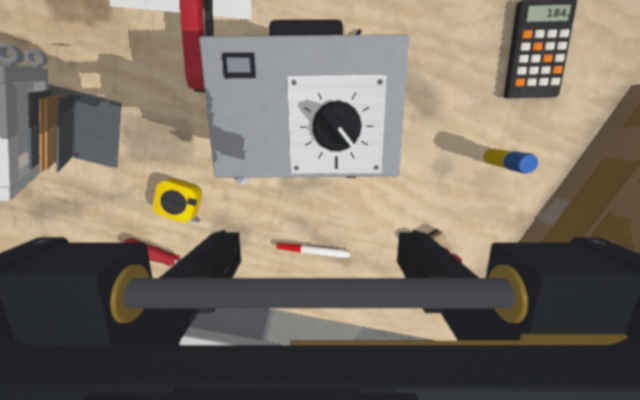

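Run:
```python
from h import *
import pickle
k=pickle.load(open('pics/w1.pkl','rb'));im=cv2.imread('pics/w1.png');g=cv2.cvtColor(im,6)
m=(g<90).astype(np.uint8);m[:,:312]=0;m[:,363:]=0;m[:99]=0;m[151:]=0
n,l,st,ce=cv2.connectedComponentsWithStats(m);i=1+np.argmax(st[1:,4]);c=(l==i).astype(np.uint8)
cnt=max(cv2.findContours(c,0,2)[0],key=cv2.contourArea);h=cv2.convexHull(cnt);print('knob',cv2.minEnclosingCircle(h),st[i])
hm=np.zeros_like(c);cv2.fillConvexPoly(hm,h,1);hm=cv2.erode(hm,np.ones((5,5)))
ys,xs=np.where((hm>0)&(g>110));print(len(xs),xs.min(),xs.max(),ys.min(),ys.max())
W=np.array([atz(k,(x,y),.226)[:2] for x,y in zip(xs,ys)]);w=g[ys,xs].astype(float)-80
mu=np.average(W,0,w);ev,V=np.linalg.eigh(np.cov(W.T,aweights=w));print('line mean',mu,'dir',np.degrees(np.arctan2(*V[::-1,1]))%180,ev)
(cx,cy),_=cv2.minEnclosingCircle(h)
print('centre@.206',atz(k,(cx,cy),.206),'@.22',atz(k,(cx,cy),.22)); print('zero mark',atz(k,(336,161),.2))
C=[atz(k,p,.2)[:2] for p in((201,37),(408,35),(399,176),(214,178))];print(np.array(C),np.mean(C,0))
for a,b in((0,1),(3,2),(0,3),(1,2)): d=C[a]-C[b];print(np.linalg.norm(d),np.degrees(np.arctan2(d[1],d[0])))
print('top of rack socket etc');
```

```text
knob ((336.1111145019531, 125.5), 24.669832229614258) [ 313  101   48   50 1744]
88 338 351 127 142
line mean [ 0.619  -0.1602] dir 51.966847217382885 [0. 0.]
centre@.206 [ 0.6252 -0.1525  0.206 ] @.22 [ 0.6252 -0.1517  0.22  ]
zero mark [ 0.5916 -0.1609  0.2   ]
[[ 0.6733 -0.0163]
 [ 0.7157 -0.1973]
 [ 0.5908 -0.2271]
 [ 0.5475 -0.0437]] [ 0.6318 -0.1211]
0.18587152013180144 103.18655315961591
0.18847478708746113 103.31028450424162
0.12882415198485986 12.250807736872197
0.12840092673892198 13.409213931603981
top of rack socket etc
```

Run:
```python
from h import *
c=(.6252,-.152)
plan([((*c,.32),down(52),5),((*c,.2745),down(52),3)])
```

```text
n 8
[[0.0127,0.003,0.0166],[0.0122,0.0047,0.0166],[0.0114,0.0063,0.0166],[0.0104,0.0078,0.0166],[0.0093,0.0092,0.0167],[-0.0,-0.0,0.0152],[-0.0,-0.0,0.0151],[-0.0,-0.0,0.0152]]
[[0.01,0.0,-7.88],[0.01,0.0,-7.89],[0.01,0.0,-7.88],[0.0,0.01,-7.89],[0.01,0.0,-7.88],[-0.0,0.0,-0.0],[-0.0,0.0,-0.0],[-0.0,0.0,-0.0]]
end [ 0.6252 -0.152   0.2745] [ 0.8988  0.4383 -0.     -0.    ]
```

>>> {"op": "play_rows", "data": {"translation": [[0.0127,0.003,0.0166],[0.0122,0.0047,0.0166],[0.0114,0.0063,0.0166],[0.0104,0.0078,0.0166],[0.0093,0.0092,0.0167],[0,0,0.0152],[0,0,0.0152],[0,0,0.0152],[0,0,0],[0,0,0],[0,0,0],[0,0,0],[0,0,0],[0,0,0]], "delta_rot": [[0,0,-7.88],[0,0,-7.88],[0,0,-7.88],[0,0,-7.88],[0,0,-7.88],[0,0,0],[0,0,0],[0,0,0],[0,0,0],[0,0,0],[0,0,0],[0,0,0],[0,0,0],[0,0,0]], "grip": [0,0,0,0,0,0,0,0,0,-1,-1,-1,-1,-1], "squeeze": 15}}

```text
clock: 5.0
tool_pos: [0.6267, -0.1513, 0.2744]
eef_rot: [0.899, 0.439, 0.001, 0.001]
contact_force: [3.6, -1.7, 0.2]
opening: 0.138
finger_force: 15.0
```

>>> {"op": "play_rows", "data": {"translation": [[0,0,0],[0,0,0],[0,0,0],[0,0,0],[0,0,0],[0,0,0],[0,0,0],[0,0,0],[0,0,0],[0,0,0],[0,0,-0.03],[0,0,-0.04],[-0.04,0,-0.04],[-0.04,0,-0.02],[0,0,0]], "delta_rot": [[0,0,7.8],[0,0,7.8],[0,0,7.8],[0,0,7.8],[0,0,7.8],[0,0,0],[0,0,0],[0,0,0],[0,0,0],[0,0,0],[0,0,0],[0,0,0],[0,0,0],[0,0,0],[0,0,0]], "grip": [-1,-1,-1,-1,-1,-1,-1,0,0,0,0,0,0,0,0]}}

```text
clock: 6.88
tool_pos: [0.5462, -0.1702, 0.4062]
eef_rot: [0.994, 0.113, 0.001, 0.001]
contact_force: [0.3, 0.3, -0.5]
opening: 0.5
finger_force: 0.0
```

Run:
```python
from shot import *
im,k=shot('w2')
p=proj(k,[[.6252,-.152,.226]])[0];print(p)
g=cv2.cvtColor(im,6);x,y=p.astype(int);W=26
m=(g<90).astype(np.uint8);b=np.zeros_like(m);b[y-W:y+W,x-W:x+W]=1;m*=b
cnt=max(cv2.findContours(m,0,2)[0],key=cv2.contourArea);h=cv2.convexHull(cnt);print(cv2.minEnclosingCircle(h))
hm=np.zeros_like(m);cv2.fillConvexPoly(hm,h,1);hm=cv2.erode(hm,np.ones((5,5)))
ys,xs=np.where((hm>0)&(g>110));Wd=np.array([atz(k,(a,c),.226)[:2] for a,c in zip(xs,ys)]);w=g[ys,xs]-80.
ev,V=np.linalg.eigh(np.cov(Wd.T,aweights=w));print(len(xs),'dir',np.degrees(np.arctan2(V[1,1],V[0,1]))%180,np.average(Wd,0,w))
c=im[y-60:y+65,x-75:x+75];cv2.imwrite('pics/c3.png',cv2.resize(c,None,fx=4,fy=4,interpolation=2))
cv2.imwrite('pics/w2s.png',np.vstack([cv2.resize(im,(600,375)),cv2.resize(c,(270,225),interpolation=2)[:, :].repeat(1,1) if 0 else cv2.copyMakeBorder(cv2.resize(c,(270,225),interpolation=2),0,0,0,330,0)]))
```

```text
6.875 [ 0.5462 -0.1702  0.4062] [0.9936 0.1125 0.0007 0.0011]
[318.8433 105.2436]
((319.3571472167969, 106.5), 24.941869735717773)
108 dir 12.419614203575208 [ 0.6151 -0.1552]
```

View pics/w2s.png

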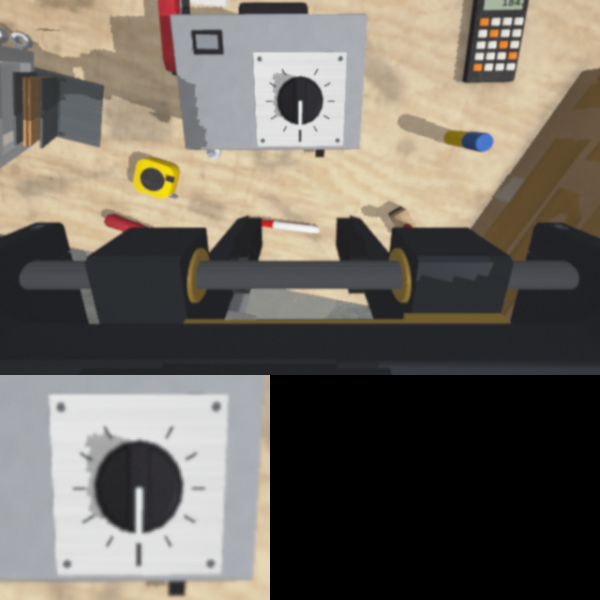

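Run:
```python
from h import *
import pickle
k=pickle.load(open('pics/w2.pkl','rb'));print('pin tip?',atz(k,(228,162),.165))
plan([((.48,.18,.42),down(3),8)])
```

```text
pin tip? [ 0.5451 -0.0643  0.165 ]
n 8
[[0.0016,-0.0444,-0.0019],[0.0007,-0.0445,-0.0019],[-0.0003,-0.0445,-0.0019],[-0.0013,-0.0444,-0.0019],[-0.0023,-0.0444,-0.0019],[-0.0032,-0.0443,-0.0019],[-0.0042,-0.0443,-0.0019],[-0.0052,-0.0442,-0.0018]]
[[0.01,-0.01,1.25],[0.01,-0.01,1.25],[0.0,-0.01,1.25],[0.01,-0.01,1.25],[0.0,-0.01,1.25],[0.01,-0.01,1.25],[0.0,-0.01,1.26],[0.01,-0.0,1.25]]
end [0.48 0.18 0.42] [ 0.9997  0.0262  0.     -0.    ]
```

>>> {"op": "play_rows", "data": {"translation": [[0.0016,-0.0444,-0.002],[0.0007,-0.0445,-0.002],[0,-0.0445,-0.002],[-0.0013,-0.0445,-0.002],[-0.0023,-0.0445,-0.002],[-0.0032,-0.0443,-0.002],[-0.0042,-0.0443,-0.002],[-0.0052,-0.0442,-0.002],[0,0,0]], "delta_rot": [[0,0,1.25],[0,0,1.25],[0,0,1.25],[0,0,1.25],[0,0,1.25],[0,0,1.25],[0,0,1.25],[0,0,1.25],[0,0,0]], "grip": [1,1,1,1,1,1,1,1,1]}}

```text
clock: 8.05
tool_pos: [0.4794, 0.186, 0.4193]
eef_rot: [1.0, 0.031, -0.001, -0.001]
contact_force: [0.3, 0.2, -0.8]
opening: 0.998
finger_force: 0.0
```

Run:
```python
from shot import *
im,k=shot('w3')
for t in('guard_top','guard','socket_high','socket_low','rack','pin_high'):
    for o in r.look_for('wrist',t)[:1]: print(t,np.array(o['point']),o['confidence'],proj(k,o['point']))
x,y=proj(k,[.54,.21,.1])[0].astype(int);print(x,y)
x0=max(x-100,0);y0=max(y-100,0)
c=im[y0:y0+200,x0:x0+200];print(x0,y0);cv2.imwrite('pics/c4.png',cv2.resize(c,None,fx=3,fy=3,interpolation=2))
```

```text
8.05 [0.4794 0.186  0.4193] [ 0.9995  0.0314 -0.0007 -0.0015]
guard [0.5488 0.2192 0.1491] 0.72 [[295.7736 117.1914]]
socket_high [0.5507 0.2208 0.1477] 0.73 [[294.5989 115.4678]]
socket_low [0.5516 0.2205 0.1459] 0.69 [[295.006  114.7312]]
rack [0.5366 0.2762 0.1008] 0.76 [[256.5947 124.1159]]
305 124
205 24
```

View pics/c4.png

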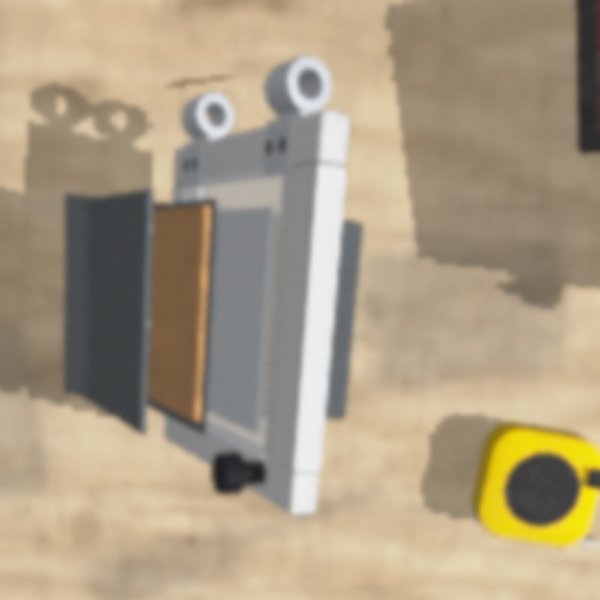

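Run:
```python
from h import *
import pickle
from scipy.optimize import least_squares
k=pickle.load(open('pics/w3.pkl','rb'))
M=np.array([[-6,75,160],[6,75,160],[6,-75,160],[-6,-75,160],[0,87,137],[0,87,42],[-26,-64,130]])/1e3
C=np.array([[320,111],[349,117],[316,512],[291,513],[309,84],[214,116],[228,473]])/3+[205,24]
def rot(yaw,tilt,e):
    a=np.array([[0,1,0],[-np.cos(tilt),0,-np.sin(tilt)],[-np.sin(tilt),0,np.cos(tilt)]]) # cols: guard x,y,z in rack frame
    return R.from_euler('z',yaw)*R.from_matrix(a)*R.from_rotvec([e,0,0])
def f(v,full=False):
    Q=rot(*v[3:6]);res=(proj(k,Q.apply(M)+v[:3])-C)
    if full: return Q,res
    return np.r_[res.ravel(),(v[4]-np.pi/6)/np.radians(1)*.7,v[5]/np.radians(1)*1]
o=least_squares(f,[.54,.28,.01,.05,.52,0]);v=o.x;Q,res=f(v,1)
print(v[:3],np.degrees(v[3:]),o.cost);print(res)
print(Q.as_matrix());print('top',Q.apply([0,0,.16])+v[:3],'lowest z corners',(Q.apply([[0.006,.075,0],[.006,-.075,0],[-.006,.075,0]])+v[:3]))
np.save('guard.npy',v)
s=r.get_state()
kt=r.get_calibration('top');ks=r.get_calibration('side')
# check against top/side cams
print(proj(kt,Q.apply(M)+v[:3]),proj(ks,Q.apply(M)+v[:3]))
```

```text
[0.5353 0.2786 0.0255] [-0.6317 29.8761  0.5511] 4.640687814972685
[[ 0.136  -0.1658]
 [ 0.0844 -0.2929]
 [ 1.202  -0.2055]
 [ 0.8922  0.0742]
 [-0.3601  0.7817]
 [ 0.3963  0.0988]
 [-2.3563 -0.2883]]
[[-0.0096  0.9998 -0.0151]
 [-0.8671 -0.0158 -0.498 ]
 [-0.4981  0.0083  0.8671]]
top [0.5329 0.1989 0.1643] lowest z corners [[0.6103 0.2722 0.0232]
 [0.4603 0.2746 0.0219]
 [0.6104 0.2826 0.0291]]
[[242.8521 176.5027]
 [246.4235 176.8485]
 [244.1574 222.8691]
 [240.5502 222.7347]
 [242.6155 173.7003]
 [234.1741 176.3248]
 [231.9299 219.0385]] [[344.627  109.4807]
 [344.657  113.5318]
 [293.4127 113.8267]
 [293.4076 109.7783]
 [348.3294 113.2718]
 [346.7466 120.111 ]
 [297.6511 105.5074]]
```

Run:
```python
from h import *
Q=np.array([[-0.0096,.9998,-.0151],[-.8671,-.0158,-.498],[-.4981,.0083,.8671]])
gx,gy,gz=Q.T; Tq=R.from_matrix(np.c_[gy,gx,-gz]); top=np.array([.5329,.1989,.1643])
plan([(top+.12*gz,Tq,6),(top+.03*gz,Tq,4)])
```

```text
n 10
[[0.008,0.0071,0.0252],[0.008,0.0092,0.0246],[0.008,0.0112,0.0237],[0.008,0.0132,0.0227],[0.0081,0.015,0.0215],[0.0082,0.0167,0.0202],[-0.0,-0.0,0.0225],[-0.0,-0.0,0.0225],[-0.0,-0.0,0.0225],[-0.0,-0.0,0.0225]]
[[4.98,0.25,0.61],[4.98,0.25,0.61],[4.98,0.25,0.61],[4.98,0.25,0.61],[4.98,0.24,0.6],[4.99,0.25,0.61],[-0.0,-0.0,-0.0],[-0.0,-0.0,-0.0],[-0.0,-0.0,-0.0],[-0.0,-0.0,-0.0]]
end [0.5324 0.1839 0.1903] [ 0.9662 -0.0066  0.0061 -0.2578]
```

>>> {"op": "play_rows", "data": {"translation": [[0.008,0.0071,0.0252],[0.008,0.0092,0.0246],[0.008,0.0112,0.0237],[0.008,0.0132,0.0227],[0.008,0.015,0.0215],[0.008,0.0167,0.0202],[0,0,0],[0,0,0.0225],[0,0,0.0225],[0,0,0.0225],[0,0,0.0225],[0,0,0],[0,0,0],[0,0,0],[0,0,0],[0,0,0],[0,0,0]], "delta_rot": [[4.98,0.25,0.6],[4.98,0.25,0.6],[4.98,0.25,0.6],[4.98,0.25,0.6],[4.98,0.25,0.6],[4.98,0.25,0.6],[0,0,0],[0,0,0],[0,0,0],[0,0,0],[0,0,0],[0,0,0],[0,0,0],[0,0,0],[0,0,0],[0,0,0],[0,0,0]], "grip": [0,0,0,0,0,0,0,0,0,0,0,0,-1,-1,-1,-1,-1], "squeeze": 35}}

```text
clock: 10.52
tool_pos: [0.5322, 0.1859, 0.1916]
eef_rot: [0.966, -0.005, 0.007, -0.259]
contact_force: [-0.7, -0.2, 5.7]
opening: 0.131
finger_force: 34.9
```

>>> {"op": "play_rows", "data": {"translation": [[0,0,-0.01],[0,0,-0.02],[0,0,-0.025],[0,0,-0.025],[0,0,-0.025],[0,0,-0.025],[0,0,0]], "delta_rot": [[0,0,0],[0,0,0],[0,0,0],[0,0,0],[0,0,0],[0,0,0],[0,0,0]], "grip": [-1,-1,-1,-1,-1,-1,-1]}}

```text
clock: 11.4
tool_pos: [0.5306, 0.1186, 0.3038]
eef_rot: [0.966, -0.006, 0.007, -0.257]
contact_force: [0.3, 0.7, -3.8]
opening: 0.133
finger_force: 34.9
```

Run:
```python
from h import *
s=r.get_state();print(s['contact_force'],s['moment'],s['opening'])
ry=np.radians(13.1);Rw=R.from_euler('z',ry);pin=np.array([.631,-.121,0])+Rw.apply([-.076,.083,0]);print('pin',pin)
Q=down(13.1)
# guard frame in tool: guard origin at tool (0,0,.19)
hung=pin+[0,0,.028]-Rw.apply([.087,0,0])   # guard origin at 90 deg open
tcp=hung+[0,0,.19];print('tcp home',tcp)
st=tcp+[0,0,.055]-Rw.apply([.06,0,0]);print('standoff',st)
p0=s['tool_pos']+np.array([0,-.06,.06])
plan([(p0,R.from_quat(s['eef_rot']),2),(p0+[-.02,-.06,0],R.from_quat(s['eef_rot'])*R.from_rotvec(np.radians([-15,0,0])),3),(st,Q,7)])
```

```text
[ 0.276   0.659  -3.8416] [-0.902   0.0651 -0.0228] 0.13277560304623934
pin [ 0.5382 -0.0574  0.    ]
tcp home [ 0.4534 -0.0771  0.218 ]
standoff [ 0.395  -0.0907  0.273 ]
n 12
[[0.0008,0.0111,-0.0409],[0.0008,0.0112,-0.041],[-0.0063,0.0174,-0.01],[-0.0064,0.0182,-0.0085],[-0.0063,0.0189,-0.0069],[-0.0165,0.0158,0.009],[-0.0169,0.0149,0.0097],[-0.0174,0.014,0.0104],[-0.0178,0.013,0.0109],[-0.0181,0.0119,0.0115],[-0.0184,0.0109,0.0121],[-0.0187,0.0098,0.0125]]
[[0.0,0.0,0.0],[0.0,0.0,0.0],[-5.0,0.0,-0.0],[-5.0,0.0,0.0],[-5.0,0.0,0.0],[-2.09,-0.35,-1.98],[-2.09,-0.35,-1.98],[-2.09,-0.35,-1.98],[-2.09,-0.35,-1.97],[-2.09,-0.35,-1.98],[-2.09,-0.35,-1.97],[-2.09,-0.34,-1.98]]
end [ 0.395  -0.0907  0.273 ] [ 0.9935  0.1141  0.     -0.    ]
```

Run:
```python
from h import *
s=r.get_state();q0=R.from_quat(s['eef_rot'])
st=np.array([.4096,-.0873,.273]);p0=s['tool_pos']+np.array([-.02,-.05,.06])
plan([(p0,q0,2),((.42,.03,.33),down(13.1),7),(st,down(13.1),5)])
```

```text
n 14
[[-0.0093,0.0069,-0.0386],[-0.0092,0.0069,-0.0386],[-0.0129,0.0073,0.0012],[-0.0131,0.0067,0.0019],[-0.0133,0.0061,0.0025],[-0.0135,0.0055,0.0031],[-0.0136,0.0048,0.0036],[-0.0138,0.004,0.004],[-0.0138,0.0032,0.0044],[-0.0073,0.0224,0.0114],[-0.0074,0.0224,0.0114],[-0.0073,0.0224,0.0114],[-0.0074,0.0223,0.0114],[-0.0073,0.0224,0.0114]]
[[0.0,0.0,0.0],[0.0,0.0,0.0],[-4.22,-0.61,-1.93],[-4.22,-0.61,-1.93],[-4.22,-0.61,-1.93],[-4.22,-0.61,-1.93],[-4.22,-0.61,-1.93],[-4.23,-0.61,-1.93],[-4.23,-0.6,-1.93],[0.0,-0.0,-0.0],[0.0,-0.0,-0.0],[0.0,-0.0,-0.0],[0.0,-0.0,-0.0],[0.0,-0.0,-0.01]]
end [ 0.4096 -0.0873  0.273 ] [0.9935 0.1141 0.     0.    ]
```

>>> {"op": "play_rows", "data": {"translation": [[-0.0093,0.0069,-0.0386],[-0.0092,0.0069,-0.0386],[-0.0129,0.0073,0.0012],[-0.0131,0.0067,0.0019],[-0.0133,0.0061,0.0025],[-0.0135,0.0055,0.0031],[-0.0136,0.0048,0.0036],[-0.0138,0.004,0.004],[-0.0138,0.0032,0.0044],[-0.0073,0.0224,0.0114],[-0.0073,0.0224,0.0114],[-0.0073,0.0224,0.0114],[-0.0073,0.0224,0.0114],[-0.0073,0.0224,0.0114],[0,0,0],[0,0,0]], "delta_rot": [[0,0,0],[0,0,0],[-4.22,-0.61,-1.93],[-4.22,-0.61,-1.93],[-4.22,-0.61,-1.93],[-4.22,-0.61,-1.93],[-4.22,-0.61,-1.93],[-4.22,-0.61,-1.93],[-4.22,-0.61,-1.93],[0,0,0],[0,0,0],[0,0,0],[0,0,0],[0,0,0],[0,0,0],[0,0,0]], "grip": [-1,-1,-1,-1,-1,-1,-1,-1,-1,-1,-1,-1,-1,-1,-1,-1]}}

```text
clock: 13.4
tool_pos: [0.4097, -0.0845, 0.272]
eef_rot: [0.993, 0.116, -0.001, -0.002]
contact_force: [0.0, 1.1, -3.9]
opening: 0.129
finger_force: 34.9
```

Run:
```python
from shot import *
im,k=shot('w4');s=r.get_state();print(s['contact_force'],s['opening'])
T=R.from_quat(s['eef_rot']);p=s['tool_pos']
for n,m in dict(sh=[.087,0,.053],sl=[.087,0,.148]).items(): print(n,proj(k,T.apply(m)+p))
print('pins',proj(k,[[.5382,-.0574,.165],[.5382,-.0574,.143],[.5382,-.0574,.07]]))
x0,y0=220,60
cv2.imwrite('pics/c5.png',cv2.resize(im[y0:y0+190,x0:x0+200],None,fx=3,fy=3,interpolation=2))
for t in('guard','pin_high','socket_high'):
    for o in r.look_for('wrist',t)[:1]: print(t,np.array(o['point']),o['confidence'])
```

```text
13.4 [ 0.4097 -0.0845  0.272 ] [ 0.9932  0.1161 -0.0012 -0.0019]
[-0.0916 -0.673  -3.5764] 0.13423349713931781
sh [[319.9717  74.3435]]
sl [[319.4421  94.0411]]
pins [[326.1388   6.9548]
 [325.4174  19.8957]
 [323.8791  47.4891]]
guard [ 0.4561 -0.0706  0.2492] 0.94
pin_high [ 0.5911 -0.1595  0.016 ] 0.83
socket_high [ 0.4576 -0.0737  0.2474] 0.76
```

View pics/c5.png

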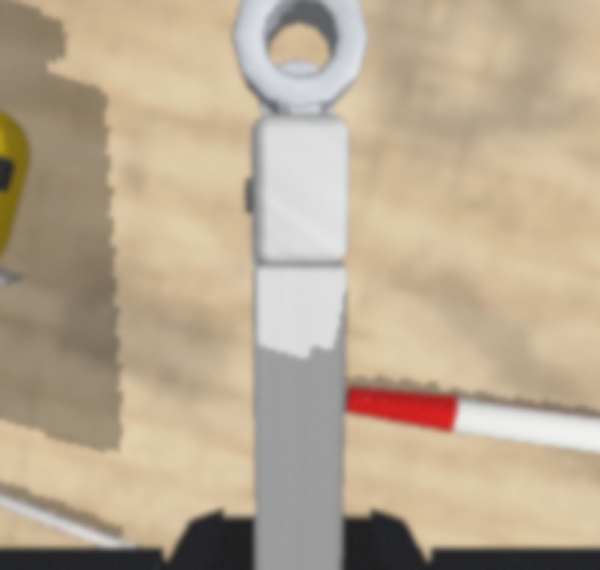

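Run:
```python
import cv2
im=cv2.imread('pics/w4.png');cv2.imwrite('pics/c6.png',cv2.resize(im[0:90,275:395],None,fx=6,fy=6,interpolation=2))
```

```text
(no output)
```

View pics/c6.png

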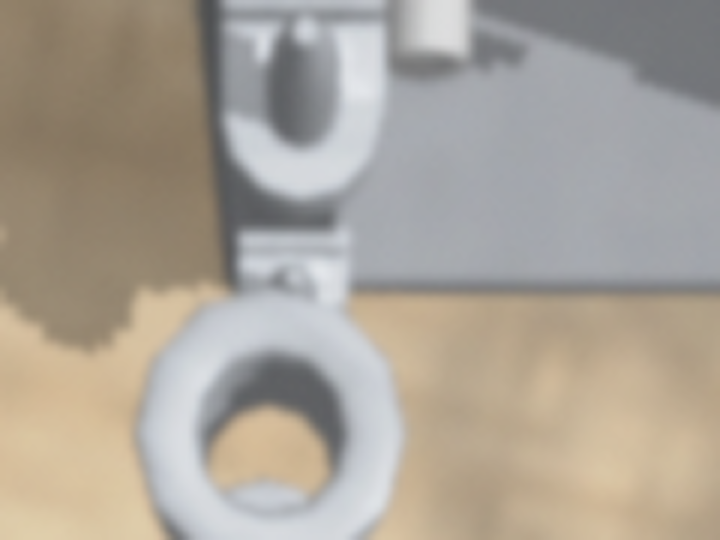

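Run:
```python
from h import *
s=r.get_state();T=R.from_quat(s['eef_rot']);p=s['tool_pos'];print(p,T.as_matrix())
import pickle
k=pickle.load(open('pics/w4.pkl','rb'))
a=atz(k,(325.8,5.3),.165);b=atz(k,(324.,46.7),.07);c=atz(k,(320.1,73),p[2]-.053);print(a,b,c)
pin=(a+b)/2
print('tool-frame shift',T.inv().apply(np.r_[(pin-c)[:2],-.009]),'low vs high diff',a-b)
plan([(p+np.r_[(pin-c)[:2],-.009],T,6)])
```

```text
[ 0.41   -0.0847  0.2725] [[ 0.973   0.2309 -0.0017]
 [ 0.2309 -0.973   0.0027]
 [-0.001  -0.003  -1.    ]]
[ 0.539 -0.057  0.165] [ 0.5389 -0.0574  0.07  ] [ 0.495  -0.0641  0.2195]
tool-frame shift [0.0443 0.0035 0.0089] low vs high diff [0.0001 0.0003 0.095 ]
n 6
[[0.0074,0.0006,0.0015],[0.0074,0.0006,0.0015],[0.0074,0.0006,0.0015],[0.0074,0.0006,0.0015],[0.0074,0.0005,0.0015],[0.0073,0.0006,0.0014]]
[[0.0,0.0,0.0],[0.0,0.0,0.0],[0.0,0.0,0.0],[0.0,0.0,0.0],[0.0,0.0,0.0],[0.0,0.0,0.0]]
end [ 0.4539 -0.0779  0.2635] [ 0.9932  0.1162 -0.0007 -0.0015]
```

>>> {"op": "play_rows", "data": {"translation": [[0.0074,0.0006,0.0015],[0.0074,0.0006,0.0015],[0.0074,0.0006,0.0015],[0.0074,0.0006,0.0015],[0.0074,0.0006,0.0015],[0.0073,0.0005,0.0015],[0,0,0],[0,0,0]], "delta_rot": [[0,0,0],[0,0,0],[0,0,0],[0,0,0],[0,0,0],[0,0,0],[0,0,0],[0,0,0]], "grip": [-1,-1,-1,-1,-1,-1,-1,-1]}}

```text
clock: 14.6
tool_pos: [0.4533, -0.0789, 0.2631]
eef_rot: [0.993, 0.115, -0.001, -0.001]
contact_force: [-0.3, -0.1, -3.8]
opening: 0.133
finger_force: 34.9
```

Run:
```python
from shot import *
im,k=shot('w5');s=r.get_state();T=R.from_quat(s['eef_rot']);p=s['tool_pos'];print(s['contact_force'])
print('err tool',T.inv().apply(np.array([.539,-.0572,0])-T.apply([.0871,.0005,0])-p)[:2])
sh=T.apply([.0871,.0005,.053])+p;print(sh,proj(k,sh))
x,y=proj(k,sh)[0].astype(int);cv2.imwrite('pics/c7.png',cv2.resize(im[max(y-50,0):y+50,x-60:x+60],None,fx=6,fy=6,interpolation=2))
```

```text
14.6 [ 0.4533 -0.0789  0.2631] [ 0.9933  0.1154 -0.0014 -0.0013]
[ 0.2748  0.892  -4.4912]
err tool [ 0.002  -0.0012]
[ 0.538  -0.0593  0.2099] [[321.4544  75.0022]]
```

View pics/c7.png

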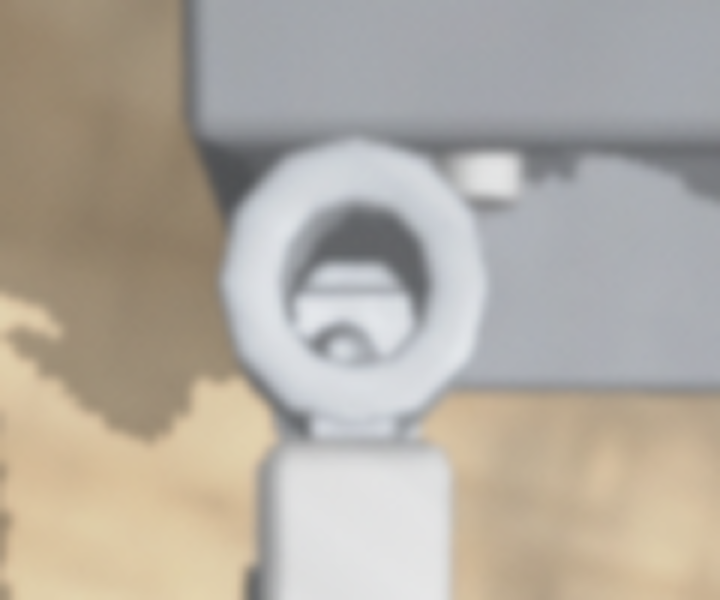

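Run:
```python
from h import *
import pickle
k=pickle.load(open('pics/w5.pkl','rb'));s=r.get_state();T=R.from_quat(s['eef_rot']);p=s['tool_pos']
print(proj(k,[[.539,-.0572,z] for z in(.165,.143,.07,.048)])-[261,25])
print('sock pred',(proj(k,[T.apply([.0871,.0005,z])+p for z in(.053,.075)])-[261,25])*6)
print((proj(k,[[.539,-.0572,z] for z in(.165,.143,.07,.048)])-[261,25])*6)
for z in(.165,.07): print(z,atz(k,(261+343/6,25+345/6),z))
```

```text
[[56.8435 58.9621]
 [57.0284 63.0353]
 [57.425  71.7726]
 [57.5055 73.5453]]
sock pred [[362.7267 300.0131]
 [360.2754 340.1264]]
[[341.0612 353.7725]
 [342.1705 378.2117]
 [344.55   430.6359]
 [345.0328 441.2721]]
0.165 [ 0.5398 -0.0572  0.165 ]
0.07 [ 0.5508 -0.0542  0.07  ]
```

Run:
```python
from h import *
import pickle
k=pickle.load(open('pics/w5.pkl','rb'));s=r.get_state();T=R.from_quat(s['eef_rot'])
k4=pickle.load(open('pics/w4.pkl','rb'))
pin=atz(k,(261+343/6,25+345/6),.165);c=atz(k,(320.1,72.3),.2101);print(pin,c,T.inv().apply(pin-c))
c4=atz(k4,(320.1,72.3),.2195);a=(atz(k4,(325.8,5.3),.165));print(T.inv().apply(a-c4))
```

```text
[ 0.5398 -0.0572  0.165 ] [ 0.5389 -0.0585  0.2101] [ 0.0013 -0.0009  0.0451]
[0.0443 0.0034 0.0544]
```

>>> {"op": "play_rows", "data": {"translation": [[0.0015,-0.001,0.002],[0,0,0.006],[0,0,0.006],[0,0,0.005],[0,0,0.004],[0,0,0.004],[0,0,0.004],[0,0,0]], "delta_rot": [[0,0,0],[0,0,0],[0,0,0],[0,0,0],[0,0,0],[0,0,0],[0,0,0],[0,0,0]], "grip": [-1,-1,-1,-1,-1,-1,-1,-1]}}

```text
clock: 15.65
tool_pos: [0.4547, -0.0774, 0.2319]
eef_rot: [0.993, 0.115, -0.001, -0.001]
contact_force: [-0.1, 0.3, -4.2]
opening: 0.13
finger_force: 34.9
```

>>> {"op": "play_rows", "data": {"translation": [[0,0,0.003],[0,0,0.003],[0,0,0.003],[0,0,0.002],[0,0,0.001],[0,0,0]], "delta_rot": [[0,0,0],[0,0,0],[0,0,0],[0,0,0],[0,0,0],[0,0,0]], "grip": [-1,-1,-1,-1,-1,-1]}}

```text
clock: 16.4
tool_pos: [0.4548, -0.0774, 0.2201]
eef_rot: [0.993, 0.115, -0.001, -0.001]
contact_force: [-0.8, -0.2, -3.7]
opening: 0.134
finger_force: 34.9
```

>>> {"op": "play_rows", "data": {"translation": [[0,0,0.001],[0,0,0.001],[0,0,0.001],[0,0,0]], "delta_rot": [[0,0,0],[0,0,0],[0,0,0],[0,0,0]], "grip": [-1,-1,-1,-1]}}

```text
clock: 16.9
tool_pos: [0.4547, -0.0774, 0.2171]
eef_rot: [0.993, 0.115, -0.001, -0.001]
contact_force: [1.0, 0.3, -3.8]
opening: 0.132
finger_force: 34.9
```

>>> {"op": "play_rows", "data": {"translation": [[0,0,0.001],[0,0,0.001],[0,0,0]], "delta_rot": [[0,0,0],[0,0,0],[0,0,0]], "grip": [-1,-1,-1]}}

```text
clock: 17.27
tool_pos: [0.4547, -0.0774, 0.2151]
eef_rot: [0.993, 0.115, -0.001, -0.001]
contact_force: [-0.3, 0.1, -4.6]
opening: 0.131
finger_force: 34.9
```

>>> {"op": "play_rows", "data": {"translation": [[0,0,0.001],[0,0,0.001],[0,0,0]], "delta_rot": [[0,0,0],[0,0,0],[0,0,0]], "grip": [-1,-1,-1]}}

```text
clock: 17.65
tool_pos: [0.4548, -0.0774, 0.2132]
eef_rot: [0.993, 0.115, -0.001, -0.001]
contact_force: [-0.8, -0.2, -2.5]
opening: 0.128
finger_force: 34.9
```

>>> {"op": "play_rows", "data": {"translation": [[0,0,0.001],[0,0,0],[0,0,0]], "delta_rot": [[0,0,0],[0,0,0],[0,0,0]], "grip": [-1,-1,-1]}}

```text
clock: 18.02
tool_pos: [0.4544, -0.0776, 0.2126]
eef_rot: [0.993, 0.115, -0.001, -0.001]
contact_force: [-2.7, -0.3, 5.7]
opening: 0.133
finger_force: 35.0
```

>>> {"op": "play_rows", "data": {"translation": [[0,0,0.001],[0,0,0],[0,0,0],[0,0,0],[0,0,0],[0,0,-0.015],[0,0,-0.03],[0,0,-0.05],[0,0,0]], "delta_rot": [[0,0,0],[0,0,0],[0,0,0],[0,0,0],[0,0,0],[0,0,0],[0,0,0],[0,0,0],[0,0,0]], "grip": [-1,-1,-0.5,0,0,0,0,0,0]}}

```text
clock: 19.15
tool_pos: [0.4569, -0.0776, 0.3089]
eef_rot: [0.993, 0.115, 0.003, -0.001]
contact_force: [1.0, -0.3, -0.1]
opening: 0.502
finger_force: 0.0
```

Run:
```python
from shot import *
im,k=shot('w6');s=r.get_state();print(s['contact_force'])
for o in r.look_for('wrist','guard')[:1]: print(np.array(o['point']),o['confidence'])
m=r.silhouettes('wrist','guard')[0];M=m['pixels'];print(m['confidence'],M.sum())
ys,xs=np.where(M);print(xs.min(),xs.max(),ys.min(),ys.max())
# predicted home model: bottom z .028, heading h
Q=R.from_euler('z',np.radians(13.2-90));pin=np.array([.5393,-.0572,0])
o=pin+[0,0,.028]-Q.apply([0,.087,0])
pts=[[-6,75,160],[6,75,160],[6,-75,160],[-6,-75,160],[0,97,137],[0,77,137],[10,87,137],[-10,87,137]]
print(proj(k,Q.apply(np.array(pts)/1e3)+o))
for y in range(40,240,15):
    x=np.where(M[y])[0]; print(y,(x.min(),x.max(),len(x)) if len(x) else None,end=' ')
```

```text
19.15 [ 0.4569 -0.0776  0.3089] [ 0.9933  0.1152  0.0027 -0.0007]
[-0.181   0.7514 -0.6852]
[ 0.4748 -0.0703  0.1887] 0.89
0.57 3253
289 329 86 277
[[309.6326 113.8825]
 [327.1147 113.8996]
 [325.5185 303.879 ]
 [310.953  303.8591]
 [318.4461  83.9817]
 [318.4245 112.0503]
 [331.7006  98.1992]
 [305.1704  98.174 ]]
40 None 55 None 70 None 85 None 100 (np.int64(306), np.int64(329), 11) 115 (np.int64(315), np.int64(321), 7) 130 (np.int64(309), np.int64(326), 18) 145 (np.int64(310), np.int64(326), 17) 160 (np.int64(310), np.int64(326), 17) 175 (np.int64(310), np.int64(325), 16) 190 (np.int64(310), np.int64(325), 16) 205 (np.int64(310), np.int64(325), 16) 220 (np.int64(310), np.int64(325), 16) 235 (np.int64(310), np.int64(325), 16)
```

```bash
cat > push.py <<'E'
from h import *
H=np.array([.5393,-.0572,0]);Y=13.2
def P(th,clear=0,rad=.105,z=.229):
    g=np.radians(Y+90-th);u=-np.array([np.cos(g),np.sin(g),0]);n=np.array([-np.sin(g),np.cos(g),0])
    f=np.radians(90-th);h=.0175*np.cos(f)+.009*np.sin(f)
    return H+u*rad+n*(.006+h+clear)+[0,0,z]
E
python3 - <<'E'
from push import *
Q=down(Y);print(P(90),P(0))
plan([(P(90,.03,z=.31),Q,3),(P(90,.03),Q,4),(P(90,.01),Q,2)])
E
```

```text
[ 0.4317 -0.0583  0.229 ] [ 0.5487 -0.1629  0.229 ]
n 9
[[-0.0059,-0.0181,-0.0014],[-0.0059,-0.018,-0.0015],[-0.006,-0.018,-0.0014],[0.0,-0.0,0.0202],[0.0,-0.0,0.0203],[0.0,-0.0,0.0202],[0.0001,-0.0,0.0203],[-0.0,0.01,-0.0],[-0.0,0.01,-0.0]]
[[-0.06,0.05,0.02],[-0.06,0.06,0.01],[-0.05,0.05,0.02],[-0.0,0.0,-0.0],[-0.0,0.0,-0.0],[-0.0,0.0,-0.0],[-0.0,0.0,-0.0],[-0.0,0.0,-0.0],[-0.0,0.0,-0.0]]
end [ 0.4295 -0.0486  0.229 ] [ 0.9934  0.1149 -0.     -0.    ]
```

>>> {"op": "play_rows", "data": {"translation": [[-0.006,-0.018,-0.0015],[-0.006,-0.018,-0.0015],[-0.006,-0.018,-0.0015],[0,0,0],[0,0,0.02],[0,0,0.02],[0,0,0.02],[0,0,0.021],[0,0.01,0],[0,0.01,0],[0,0,0]], "delta_rot": [[0,0,0],[0,0,0],[0,0,0],[0,0,0],[0,0,0],[0,0,0],[0,0,0],[0,0,0],[0,0,0],[0,0,0],[0,0,0]], "grip": [-1,-1,-1,-1,-1,-1,-1,-1,-1,-1,-1]}}

```text
clock: 20.68
tool_pos: [0.4302, -0.0499, 0.2304]
eef_rot: [0.993, 0.114, -0.0, -0.001]
contact_force: [0.1, -0.4, -0.0]
opening: 0.005
finger_force: 0.0
```

Run:
```python
from push import *
Q=down(Y)
plan([(P(90),Q,2)]+[(P(t),Q,1) for t in range(85,9,-5)]+[(P(8),Q,1),(P(8),Q,1)])
```

```text
n 20
[[-0.0002,0.0043,0.0007],[-0.0002,0.0042,0.0007],[-0.0017,0.0086,0.0],[-0.001,0.0088,0.0],[-0.0002,0.0089,0.0],[0.0005,0.0092,0.0],[0.0014,0.0092,0.0],[0.0022,0.0091,0.0],[0.0032,0.0091,0.0],[0.004,0.0088,0.0],[0.0049,0.0086,0.0],[0.0057,0.0082,0.0],[0.0066,0.0076,0.0],[0.0074,0.0071,0.0],[0.0081,0.0064,0.0],[0.0088,0.0056,0.0],[0.0094,0.0048,0.0],[0.0098,0.0038,0.0],[0.0041,0.0013,0.0],[0.0,0.0,0.0]]
[[-0.06,0.0,-0.06],[-0.05,0.0,-0.05],[-0.0,0.0,-0.0],[-0.0,0.0,-0.0],[-0.0,0.0,-0.0],[-0.0,0.0,-0.0],[-0.0,0.0,-0.0],[-0.0,0.0,-0.0],[-0.0,0.0,-0.0],[-0.0,0.0,-0.0],[-0.0,0.0,-0.0],[-0.0,0.0,-0.0],[-0.0,0.0,-0.0],[-0.0,0.0,-0.0],[-0.0,0.0,-0.0],[-0.0,0.0,-0.0],[-0.0,0.0,-0.0],[-0.0,0.0,-0.0],[-0.0,0.0,-0.0],[-0.0,0.0,-0.0]]
end [ 0.5315 -0.1633  0.229 ] [ 0.9934  0.1149 -0.      0.    ]
```

>>> {"op": "play_rows", "data": {"translation": [[0,0.0043,0.0007],[0,0.0042,0.0007],[-0.0017,0.0086,0],[-0.001,0.0088,0],[0,0.0089,0],[0.0005,0.0092,0],[0.0014,0.0092,0],[0.0022,0.0091,0],[0.0032,0.0091,0],[0.004,0.0088,0],[0.005,0.0086,0],[0.0057,0.0082,0],[0.0066,0.0076,0],[0.0074,0.0071,0],[0.0081,0.0064,0],[0.0088,0.0056,0],[0.0094,0.0048,0],[0.0098,0.0038,0],[0.004,0.0013,0],[0,0,0]], "delta_rot": [[0,0,0],[0,0,0],[0,0,0],[0,0,0],[0,0,0],[0,0,0],[0,0,0],[0,0,0],[0,0,0],[0,0,0],[0,0,0],[0,0,0],[0,0,0],[0,0,0],[0,0,0],[0,0,0],[0,0,0],[0,0,0],[0,0,0],[0,0,0]], "grip": [-1,-1,-1,-1,-1,-1,-1,-1,-1,-1,-1,-1,-1,-1,-1,-1,-1,-1,-1,-1]}}

```text
clock: 23.18
tool_pos: [0.5318, -0.1615, 0.2278]
eef_rot: [0.993, 0.116, -0.001, -0.001]
contact_force: [-0.6, -0.3, 0.3]
opening: 0.005
finger_force: 0.0
```

Run:
```python
from push import *
for c in('side','wrist','top'):
    r.snapshot(c)
    for o in r.look_for(c,'guard')[:1]: print(c,np.array(o['point']),o['confidence'])
    k=r.get_calibration(c)
    m=r.silhouettes(c,'guard')
    if m:
        ys,xs=np.where(m[0]['pixels']);print(m[0]['confidence'],len(xs),xs.min(),xs.max(),ys.min(),ys.max())
    for th in (0,8,20,90):
        Q=R.from_euler('z',np.radians(Y-th));o=H+[0,0,.028]-Q.apply([0,.087,0]);print(th,'top mid',o+[0,0,.16],proj(k,Q.apply([[0,-.075,.16],[0,.075,.16]])+o).ravel())
s=r.get_state();print(s['tool_pos'],s['contact_force'])
plan([(P(4),down(Y),2),(P(0),down(Y),3)])
```

```text
side [ 0.5469 -0.2208  0.1162] 0.5
0.63 170 322 332 235 260
0 top mid [ 0.5592 -0.1419  0.188 ] [339.6558 230.8482 324.2421 181.8617]
8 top mid [ 0.5472 -0.1438  0.188 ] [330.5303 232.275  323.6071 181.9545]
20 top mid [ 0.529  -0.1436  0.188 ] [316.582  232.2988 322.6395 181.956 ]
90 top mid [ 0.4546 -0.0771  0.188 ] [261.8463 190.7669 318.6248 179.1194]
wrist [ 0.5529 -0.1469  0.1849] 0.86
0.97 14570 116 449 184 254
0 top mid [ 0.5592 -0.1419  0.188 ] [459.7617 204.3694 124.1698 203.6371]
8 top mid [ 0.5472 -0.1438  0.188 ] [449.9064 250.5894 124.5859 207.2033]
20 top mid [ 0.529  -0.1436  0.188 ] [425.2074 310.8621 124.2214 212.3543]
90 top mid [ 0.4546 -0.0771  0.188 ] [153.2522 462.48   102.8178 228.659 ]
top [0.444  0.0716 0.0322] 0.71
0.53 31 319 339 199 205
0 top mid [ 0.5592 -0.1419  0.188 ] [372.2317 188.2286 326.126  197.9987]
8 top mid [ 0.5472 -0.1438  0.188 ] [373.2781 195.2362 326.1993 198.5187]
20 top mid [ 0.529  -0.1436  0.188 ] [372.9922 205.8666 326.1717 199.3051]
90 top mid [ 0.4546 -0.0771  0.188 ] [333.088  248.9252 323.2162 202.4652]
[ 0.5315 -0.1617  0.2279] [-0.2642  0.0385  0.4422]
n 5
[[0.004,0.0018,-0.0006],[0.004,0.0019,-0.0005],[0.0028,0.0005,-0.0],[0.0028,0.0004,-0.0],[0.0029,0.0005,-0.0]]
[[-0.08,0.05,0.02],[-0.08,0.05,0.03],[-0.0,0.0,-0.0],[-0.0,0.0,-0.0],[-0.0,0.0,-0.0]]
end [ 0.5487 -0.1629  0.229 ] [ 0.9934  0.1149 -0.     -0.    ]
```

Door is at about 8°, as planned. Push on to the stops.

>>> {"op": "play_rows", "data": {"translation": [[0.004,0.001,0],[0.004,0.001,0],[0.003,0.0005,0],[0.003,0.0005,0],[0.003,0,0],[0,0,0]], "delta_rot": [[0,0,0],[0,0,0],[0,0,0],[0,0,0],[0,0,0],[0,0,0]], "grip": [-1,-1,-1,-1,-1,-1]}}

```text
clock: 24.38
tool_pos: [0.5397, -0.1615, 0.2272]
eef_rot: [0.993, 0.114, -0.012, -0.002]
contact_force: [-21.5, 1.1, 19.0]
opening: 0.004
finger_force: 10.9
```

Run:
```python
from push import *
s=r.get_state();print(s['tool_pos'],s['contact_force'],s['moment'],s['eef_rot'],s['finger_force'])
im=r.snapshot('wrist');cv2.imwrite('pics/w8.png',im);k=r.get_calibration('wrist')
M=r.silhouettes('wrist','guard')[0]['pixels']
for th in (0,3,5,8):
    Q=R.from_euler('z',np.radians(Y-th));o=H+[0,0,.028]-Q.apply([0,.087,0]);print(th,proj(k,Q.apply([[-.006,-.075,.16],[.006,-.075,.16],[-.006,.06,.16],[.006,.06,.16]])+o).round(1).tolist())
for x in range(130,460,20):
    y=np.where(M[:,x])[0]; print(x,(y.min(),y.max()) if len(y) else None,end=' ')
```

```text
[ 0.5397 -0.1615  0.2272] [-21.4984   1.1039  18.962 ] [ 0.085   4.2469 -0.2159] [ 0.9934  0.1142 -0.012  -0.0017] 10.941721480339766
0 [[453.5, 233.2], [457.2, 208.2], [157.6, 232.7], [153.1, 207.9]]
3 [[449.9, 250.1], [454.8, 226.0], [157.3, 235.6], [154.3, 210.9]]
5 [[447.0, 261.0], [452.7, 237.5], [157.0, 237.4], [155.0, 212.9]]
8 [[442.1, 276.7], [448.8, 254.2], [156.5, 240.1], [155.8, 215.9]]
130 (np.int64(205), np.int64(226)) 150 (np.int64(204), np.int64(230)) 170 (np.int64(205), np.int64(233)) 190 (np.int64(204), np.int64(234)) 210 (np.int64(204), np.int64(235)) 230 (np.int64(205), np.int64(237)) 250 (np.int64(204), np.int64(239)) 270 (np.int64(204), np.int64(240)) 290 (np.int64(204), np.int64(241)) 310 (np.int64(204), np.int64(243)) 330 (np.int64(204), np.int64(245)) 350 (np.int64(204), np.int64(241)) 370 (np.int64(204), np.int64(241)) 390 (np.int64(204), np.int64(241)) 410 (np.int64(204), np.int64(241)) 430 (np.int64(217), np.int64(248)) 450 None
```

Run:
```python
from push import *
s=r.get_state();q=down(Y)
plan([(P(8,.006,z=.229),q,2),(P(8,.006,rad=.15,z=.238),q,3),(P(6,0,rad=.15,z=.238),q,2),(P(3,0,rad=.15,z=.24),q,3)])
print(P(0,0,rad=.15))
```

```text
n 10
[[-0.0072,-0.0004,-0.0007],[-0.0072,-0.0005,-0.0008],[-0.0021,0.0149,-0.003],[-0.0021,0.0148,-0.003],[-0.002,0.0149,-0.003],[0.0058,0.0011,-0.0],[0.0058,0.001,-0.0],[0.0029,0.0005,-0.0007],[0.0029,0.0005,-0.0007],[0.0028,0.0006,-0.0006]]
[[-0.18,0.66,-0.04],[-0.17,0.67,-0.04],[-0.0,-0.0,-0.0],[-0.0,-0.0,-0.0],[-0.0,-0.0,-0.0],[-0.0,-0.0,-0.0],[-0.0,-0.0,-0.0],[-0.0,-0.0,-0.0],[-0.0,-0.0,-0.0],[-0.0,-0.0,-0.0]]
end [ 0.5502 -0.2077  0.24  ] [ 0.9934  0.1149  0.     -0.    ]
[ 0.5589 -0.2067  0.229 ]
```

>>> {"op": "play_rows", "data": {"translation": [[-0.008,0,0],[-0.008,0,0],[-0.008,0,0],[0,0,0]], "delta_rot": [[0,0,0],[0,0,0],[0,0,0],[0,0,0]], "grip": [-1,-1,-1,-1]}}

```text
clock: 24.98
tool_pos: [0.5253, -0.1666, 0.2279]
eef_rot: [0.993, 0.115, -0.001, -0.001]
contact_force: [-0.5, -0.3, 0.2]
opening: 0.006
finger_force: 0.0
```

Run:
```python
from push import *
q=down(Y);s=r.get_state();print(s['tool_pos'],s['contact_force'],s['moment'])
im=r.snapshot('wrist');cv2.imwrite('pics/w9.png',im);k=r.get_calibration('wrist')
o=r.silhouettes('wrist','guard')
M=o[0]['pixels']
for th in (0,3,5,8):
    Q=R.from_euler('z',np.radians(Y-th));o=H+[0,0,.028]-Q.apply([0,.087,0]);print(th,proj(k,Q.apply([[-.006,-.075,.16],[.006,-.075,.16],[-.006,.06,.16],[.006,.06,.16]])+o).round(1).tolist())
for x in range(130,480,15):
    y=np.where(M[:,x])[0]; print(x,(int(y.min()),int(y.max())) if len(y) else None,end=' ')
print()
plan([(P(8,.008,rad=.15,z=.238),q,3),(P(6,0,rad=.15,z=.238),q,3),(P(3,0,rad=.15,z=.24),q,3)])
```

```text
[ 0.5253 -0.1666  0.2279] [-0.4528 -0.2528  0.2456] [ 0.025  -0.0073 -0.0404]
0 [[452.2, 203.3], [455.7, 176.8], [150.0, 202.8], [145.7, 176.3]]
3 [[448.7, 221.2], [453.4, 195.7], [149.7, 205.8], [146.8, 179.5]]
5 [[445.9, 232.7], [451.4, 207.9], [149.4, 207.7], [147.5, 181.7]]
8 [[441.0, 249.5], [447.7, 225.6], [148.9, 210.6], [148.4, 184.9]]
130 (168, 201) 145 (167, 202) 160 (167, 203) 175 (168, 206) 190 (168, 207) 205 (168, 208) 220 (168, 210) 235 (168, 211) 250 (168, 213) 265 (168, 214) 280 (168, 216) 295 (168, 217) 310 (168, 219) 325 (168, 220) 340 (168, 221) 355 (168, 223) 370 (168, 224) 385 (169, 241) 400 (179, 241) 415 (189, 228) 430 (198, 229) 445 (208, 220) 460 None 475 None 
n 9
[[-0.0027,0.014,-0.0034],[-0.0027,0.0139,-0.0034],[-0.0027,0.014,-0.0033],[0.0045,0.0008,-0.0],[0.0045,0.0008,-0.0],[0.0046,0.0008,-0.0],[0.0029,0.0005,-0.0007],[0.0029,0.0005,-0.0007],[0.0028,0.0005,-0.0006]]
[[-0.05,0.01,0.02],[-0.05,0.02,0.01],[-0.05,0.01,0.02],[-0.0,0.0,-0.0],[-0.0,0.0,-0.0],[-0.0,0.0,-0.0],[-0.0,0.0,-0.0],[-0.0,0.0,-0.0],[-0.0,0.0,-0.0]]
end [ 0.5502 -0.2076  0.24  ] [ 0.9934  0.1149 -0.     -0.    ]
```

>>> {"op": "play_rows", "data": {"translation": [[-0.0027,0.014,-0.0034],[-0.0027,0.014,-0.0034],[-0.0027,0.014,-0.0034],[0.0045,0.0008,0],[0.0045,0.0008,0],[0.0046,0.0008,0],[0.003,0.0005,0],[0,0,0]], "delta_rot": [[0,0,0],[0,0,0],[0,0,0],[0,0,0],[0,0,0],[0,0,0],[0,0,0],[0,0,0]], "grip": [-1,-1,-1,-1,-1,-1,-1,-1]}}

```text
clock: 26.08
tool_pos: [0.5435, -0.2074, 0.2377]
eef_rot: [0.993, 0.116, -0.002, -0.002]
contact_force: [-1.4, 1.4, 1.5]
opening: 0.009
finger_force: 1.0
```

>>> {"op": "play_rows", "data": {"translation": [[0.0015,0,-0.0005],[0.0015,0,-0.0005],[0.0015,0,-0.0005],[0,0,0]], "delta_rot": [[0,0,0],[0,0,0],[0,0,0],[0,0,0]], "grip": [-1,-1,-1,-1]}}

```text
clock: 26.58
tool_pos: [0.5489, -0.2071, 0.2396]
eef_rot: [0.993, 0.115, -0.001, -0.001]
contact_force: [0.3, -0.6, -0.8]
opening: 0.004
finger_force: 0.1
```

>>> {"op": "play_rows", "data": {"translation": [[0.0015,0,0],[0.0015,0,0],[0.0015,0,0],[0.0015,0,0],[0,0,0]], "delta_rot": [[0,0,0],[0,0,0],[0,0,0],[0,0,0],[0,0,0]], "grip": [-1,-1,-1,-1,-1]}}

```text
clock: 27.2
tool_pos: [0.5545, -0.2054, 0.2394]
eef_rot: [0.993, 0.115, -0.001, -0.001]
contact_force: [0.6, -0.1, 0.3]
opening: 0.005
finger_force: 0.1
```

```bash
cat > chk.py <<'E'
from push import *
s=r.get_state();print(s['clock'],s['tool_pos'],s['contact_force'])
im=r.snapshot('wrist');k=r.get_calibration('wrist')
M=r.silhouettes('wrist','guard')[0]['pixels']
for th in (0,3,5):
    Q=R.from_euler('z',np.radians(Y-th));o=H+[0,0,.028]-Q.apply([0,.087,0]);print(th,proj(k,Q.apply([[-.006,-.075,.16],[.006,-.075,.16],[-.006,.06,.16],[.006,.06,.16]])+o).round(1).tolist())
for x in range(60,440,20):
    y=np.where(M[:,x])[0]; print(x,(int(y.min()),int(y.max())) if len(y) else None,end=' ')
E
python3 chk.py
```

```text
27.2 [ 0.5545 -0.2054  0.2394] [ 0.5793 -0.0599  0.3336]Traceback (most recent call last):
  File "chk.py", line 4, in <module>
    M=r.silhouettes('wrist','guard')[0]['pixels']
      ~~~~~~~~~~~~~~~~~~~~~~~~~~~~~~^^^
IndexError: list index out of range
```

Still free; keep pushing gently.

>>> {"op": "play_rows", "data": {"translation": [[0.0015,0,0],[0.0015,0,0],[0.0015,0,0],[0,0,0]], "delta_rot": [[0,0,0],[0,0,0],[0,0,0],[0,0,0]], "grip": [-1,-1,-1,-1]}}

```text
clock: 27.8
tool_pos: [0.5587, -0.2046, 0.2394]
eef_rot: [0.993, 0.115, -0.001, -0.001]
contact_force: [-1.3, -1.2, 0.3]
opening: 0.007
finger_force: 0.4
```

```bash
python3 chk.py
```

```text
27.8 [ 0.5587 -0.2046  0.2394] [-1.2964 -1.1898  0.3127]
0 [[348.0, 240.9], [348.7, 218.6], [82.5, 240.3], [77.1, 218.0]]
3 [[346.5, 256.1], [348.4, 234.5], [82.4, 242.8], [78.3, 220.7]]
5 [[345.1, 265.9], [347.7, 244.8], [82.2, 244.5], [79.0, 222.5]]
60 (215, 235) 80 (215, 235) 100 (215, 236) 120 (216, 236) 140 (215, 235) 160 (216, 236) 180 (215, 236) 200 (215, 235) 220 (215, 235) 240 (215, 235) 260 (215, 235) 280 (216, 235) 300 (216, 235) 320 (216, 234) 340 (216, 233) 360 None 380 None 400 None 420 None
```

>>> {"op": "play_rows", "data": {"translation": [[0.0015,0,0],[0.001,0,0],[0,0,0]], "delta_rot": [[0,0,0],[0,0,0],[0,0,0]], "grip": [-1,-1,-1]}}

```text
clock: 28.28
tool_pos: [0.5592, -0.2045, 0.2393]
eef_rot: [0.993, 0.115, -0.003, -0.001]
contact_force: [-5.5, -0.7, 5.5]
opening: 0.005
finger_force: 3.2
```

At the stops. Retreat and check seating, dial and angle.

>>> {"op": "play_rows", "data": {"translation": [[-0.01,0,0],[-0.02,0,0],[-0.03,0,-0.02],[-0.02,-0.02,-0.05],[0,-0.03,-0.05],[0,0,-0.03],[0,0,0]], "delta_rot": [[0,0,0],[0,0,0],[0,0,0],[0,0,0],[0,0,0],[0,0,0],[0,0,0]], "grip": [-1,-1,-1,-1,-1,-1,-1]}}

```text
clock: 29.15
tool_pos: [0.4734, -0.1737, 0.3921]
eef_rot: [0.993, 0.116, 0.002, -0.0]
contact_force: [-0.4, -0.3, 0.1]
opening: 0.002
finger_force: 0.0
```

```bash
cat >> chk.py <<'E'
print()
g=cv2.cvtColor(im,6);x,y=proj(k,[[.6252,-.152,.22]])[0].astype(int);W=22
m=(g<90).astype(np.uint8);b=np.zeros_like(m);b[y-W:y+W,x-W:x+W]=1;m*=b
cnt=max(cv2.findContours(m,0,2)[0],key=cv2.contourArea);h=cv2.convexHull(cnt);print(cv2.minEnclosingCircle(h))
hm=np.zeros_like(m);cv2.fillConvexPoly(hm,h,1);hm=cv2.erode(hm,np.ones((5,5)))
ys,xs=np.where((hm>0)&(g>110));Wd=np.array([atz(k,(a,c),.226)[:2] for a,c in zip(xs,ys)]);w=g[ys,xs]-80.
ev,V=np.linalg.eigh(np.cov(Wd.T,aweights=w));print(len(xs),'dial dir',np.degrees(np.arctan2(V[1,1],V[0,1]))%180)
hy=proj(k,[[.5393,-.0572,.165],[.5393,-.0572,.2]]);print('pin tip px',hy)
gt=R.from_euler('z',np.radians(Y)).apply([[0,y,z] for y in(-.06,.0,.06) for z in (.188,.193)])+H-R.from_euler('z',np.radians(Y)).apply([0,.087,0]);print(proj(k,gt))
for o in r.look_for('wrist','guard')[:1]: print(np.array(o['point']),o['confidence'])
E
python3 chk.py
```

```text
29.15 [ 0.4734 -0.1737  0.3921] [-0.3584 -0.273   0.1224]
0 [[386.7, 101.5], [387.6, 88.0], [244.7, 101.2], [243.8, 87.8]]
3 [[385.6, 110.8], [387.1, 97.5], [244.4, 102.8], [244.2, 89.4]]
5 [[384.6, 116.9], [386.5, 103.8], [244.2, 103.8], [244.4, 90.5]]
60 None 80 None 100 None 120 None 140 None 160 None 180 None 200 None 220 (88, 104) 240 (89, 106) 260 (89, 110) 280 (89, 110) 300 (89, 110) 320 (88, 110) 340 (89, 111) 360 (90, 111) 380 (90, 103) 400 None 420 None Traceback (most recent call last):
  File "chk.py", line 12, in <module>
    cnt=max(cv2.findContours(m,0,2)[0],key=cv2.contourArea);h=cv2.convexHull(cnt);print(cv2.minEnclosingCircle(h))
ValueError: max() iterable argument is empty
```

>>> {"op": "play_rows", "data": {"translation": [[0.03,0,0],[0.03,0,0],[0.03,0,0],[0,0,0]], "delta_rot": [[0,0,0],[0,0,0],[0,0,0],[0,0,0]], "grip": [-1,-1,-1,-1]}}

```text
clock: 29.75
tool_pos: [0.5607, -0.1523, 0.3873]
eef_rot: [0.993, 0.116, -0.002, -0.002]
contact_force: [-0.4, -0.1, 0.3]
opening: 0.008
finger_force: 0.0
```

```bash
cat >> chk.py <<'E'
rows=np.where(M)[0];e=[]
for y in range(rows.min()+3,rows.min()+10):
    x=np.where(M[y])[0];e.append((y,int(x.min()),int(x.max())))
print(e)
for z in(.183,.188,.193,.198):
    print(z,proj(k,R.from_euler('z',np.radians(Y)).apply([[0,-.162,z],[0,-.012,z]])+H).round(1).tolist())
E
python3 chk.py
```

```text
29.75 [ 0.5607 -0.1523  0.3873] [-0.3611 -0.1347  0.2683]
0 [[382.8, 192.4], [383.6, 180.9], [250.9, 192.0], [250.1, 180.5]]
3 [[381.8, 200.4], [383.2, 189.1], [250.6, 193.3], [250.5, 181.9]]
5 [[380.9, 205.6], [382.6, 194.4], [250.4, 194.2], [250.7, 182.8]]
60 None 80 None 100 None 120 None 140 None 160 None 180 None 200 None 220 None 240 (179, 191) 260 (179, 191) 280 (178, 192) 300 (180, 191) 320 (180, 191) 340 (180, 191) 360 (180, 202) 380 (180, 191) 400 None 420 None 
((336.88836669921875, 125.57681274414062), 25.96543312072754)
73 dial dir 13.430521249504238
pin tip px [[230.8521 181.4275]
 [220.0002 188.9628]]
[[368.4449 186.6345]
 [369.2696 187.7761]
 [309.4201 186.4491]
 [309.2406 187.5866]
 [250.4925 186.264 ]
 [249.3121 187.3974]]
[ 0.5579 -0.1432  0.1881] 0.65
[(181, 225, 383), (182, 225, 383), (183, 225, 384), (184, 225, 384), (185, 226, 384), (186, 227, 383), (187, 227, 383)]
0.183 [[382.2, 185.6], [237.2, 185.1]]
0.188 [[383.2, 186.7], [235.8, 186.2]]
0.193 [[384.3, 187.8], [234.3, 187.4]]
0.198 [[385.4, 189.0], [232.9, 188.5]]
```

```bash
python3 -c "
from plant import r
print(r.finish_job())"
```

```text
the job is handed in; nothing more can be done
None
```

The job is handed in at about 30 s of the 61 s allowed: the dial measures zero, and the guard is hung with its top edge at 188 mm, as expected when home, and swung shut against its stops. The first push to close it was blocked about 5° short (about 21 N), so I finished from nearer the free edge; no pass or fail verdict came back.

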